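# Weigh a capped sample tube in its carrier on the spring balance

## Task

Take the long capped tube out of the slanted rack and put it in the empty cup of the white tube carrier: slip its foot into the cup at a clear slant, top leaning away from the carrier's handle, then straighten it and let it down to the bottom. Then lift the loaded carrier by its handle tab and hang its crossbar on the hook of the spring balance, lowering slowly so that the hook never jerks, and let go once it carries the whole weight, hanging still. Do not tip the carrier, and leave the short tubes and everything else on the bench where they are.

Things in the scene. Friction and masses are not known exactly. Their poses are not given: they have to be found in the camera images.
- long_tube: Clear flat-bottomed tube with a grey screw cap, 170 mm long in all, 22 mm diameter; the cap is the top 30 mm, 26 mm diameter. About 80 g. Origin at the centre of its flat foot (rim rounded 3 mm), z along the tube to the cap. Starts in any of the rack's three sleeves, leaning 0.35 rad, x axis as the rack's; the other two hold short tubes.
- short_tube_1: Tube of the same kind but 122 mm long; origin at its foot, z along the tube. Stays in the rack.
- short_tube_2: Another 122 mm tube, as short_tube_1. Stays in the rack.
- rack: Fixed white slanted rack, base 130 x 200 mm, origin on the bench under its middle. Three square sleeves at y = -62, 0, 62 mm, 26 mm wide inside, 60 mm long, axes leaning 0.35 rad from vertical, tops towards the rack's -x (robot's side at yaw 0). The long tube stands about 110 mm out of its sleeve. Rack and balance trade places, left or right of the carrier.
- carrier: Loose white carrier, 0.36 kg, base plate 144 (x) x 86 (y) x 6 mm, between rack and balance. Origin: centre of its underside, z up. At x = -50 mm (robot's side) an open square cup; at x = +50 mm a fixed capped vial as counterweight, 40 mm diameter, top at z = 70 mm. At x = 0 a handle frame: uprights at y = -38 and 38 mm, 7 mm thick, a round crossbar along y and a grip tab on it.
- cup_mouth (a point): Centre of the cup's mouth, in carrier frame (-50, 0, 63) mm. The cup is 29 mm square inside (36 outside), its floor 56.5 mm below the mouth. Behind it, at carrier x = -33 mm, stands a backrest plate 3 mm thick and 26 mm wide, up to z = 105 mm.
- handle_tab (a point): Grip point on the carrier's upright tab, in carrier frame (0, 0, 150) mm. The tab is 14 mm thick (x), 30 mm wide (y), z = 124 to 167 mm. The tube in the cup stands beside it (top at z = 177 mm), so grip across the 30 mm width, along carrier y.
- hang_bar (a point): Middle of the crossbar's axis, in carrier frame (0, 0, 120) mm; bar 10 mm in diameter, 69 mm clear between the uprights; the window under it is open front to back. Loaded, the carrier balances under the bar.
- scale: Fixed spring balance on a stand. Origin on the bench straight below the hook's seat. Base plate x -25 to 205 mm, y -70 to 70 mm, 14 mm thick. Two posts stand at x = 135 mm, with a cap at z = 322 to 344 mm spanning x = 118 to 152 mm. The hook arm comes from the posts towards the stand's -x (the robot's side at yaw 0).
- hook_seat (a point): Top of the hook arm where the bar rests, 200 mm above the bench unloaded, moving with the hook; x, y as the stand's. Flat arm along the stand's x, 16 mm wide, 8 mm thick. Its free end has an upturned lip 14 mm high at x = -19 to -14 mm; a stop 6 mm high is at x = 14 to 19 mm: the bar lies between. Beyond the lip is free air; the slider block begins at x = 109 mm.
- hook (a joint): How far the sprung hook is pulled down, m: 0 unloaded, end stop at 0.075. Spring rate 110 N/m with damping 7 N s/m; the loaded carrier pulls it down about 30 to 50 mm. A pointer at the back of the posts shows it.
- reagent_bottle: White bottle, 64 mm diameter, 160 mm tall, origin under its middle. Bystander.
- stain_jar: Amber jar, 60 mm diameter, 85 mm tall. Bystander.
- beaker: Glass beaker, 68 mm rim, 85 mm tall. Bystander.
- tip_box: Box with a clear lid, 88 x 68 x 67 mm. Bystander.
- pipette: Pipette lying on the bench near the robot, 220 mm long along its y, 26 mm thick. Bystander.

How it is judged:
By the outcome, as a careful person would: the job done as asked, in the order asked, and still so for the second after the job is handed in, with the robot touching nothing.
It also fails if it takes over 72 s, if anything falls off the work surface, if the arm or the gripper's body presses on something with over 40 N, if the wrist force passes 120 N, or if a joint passes its speed limit or range.

## Robot

A 6-joint arm with a two-finger parallel gripper is mounted at the origin on the work surface. World frame = base frame: x ahead of the robot, y to its left, z up, the work surface at z = 0. Lengths are in mm, angles in degrees, forces in N, time in s.
With the tool pointing down it reaches from about 275 to 725 mm from the base axis. Payload 5.6 kg.
Tool frame: the origin (TCP) lies on the centre line of the jaws, within the pads' length; the fingertips stand 25 mm ahead of it and the grasp point (between the pads) lies 6 mm ahead of it; x points along the fingers, y is the direction in which the jaws open and shut, and the axes are right-handed (so a half turn about x gives the same grasp; the last joint's range is limited). The gripper opens to 85 mm and grips with 20 to 120 N. Pads are 22 mm wide; open, the fingers measure 114 mm over their backs; the gripper's body (76 mm by 85 mm) begins 54 mm behind the grasp point. The pads swing forward as they close: fully open they stand 13 mm farther back than shut.
Start: joints at [-48.438, 14.616, 6.199, 0, -81.583, -16.306], TCP at [234.682, -497.41, 256.283] pointing down, gripper open.
Joint ranges: [-168.99, 168.99], [-69.2, 112.95], [-62.41, 85.93], [-164.36, 98.24], [-168.68, -3.75], [-174.98, 174.98]. Speed limits (degrees/s): [147.25, 147.25, 180, 180, 180, 180].

## Interface

Orientations are given as [roll, pitch, yaw] about the fixed x, y, z axes, in that order (R = Rz(yaw) Ry(pitch) Rx(roll)).
In Python, from bench import ctrl gives the robot as it stands. The module is installed in compiled form; this text tells all that it offers.
- The arm moves only by the tool carry_out, never from a script. Its argument "deltas" is a list of rows, each a list of 3 entries, a list of its own where there are three numbers: the shift along the world's x, y, z in mm, then the turn, a rotation vector about the world's x, y, z in rad, then the finger opening in mm, from 0 to 85.4. In form: [[[x, y, z], [ax, ay, az], jaw], ...]. A call has 1 to 8 rows; each row is the pose to reach, as a shift and turn from the pose commanded when the call began; what a row does not reach only later rows make up. A row lasts 1/10 s, in which the tool goes at most 50 mm and 8.59 degrees, less where a joint would pass 70% of its speed; a pose out of reach is approached as far as the arm can. A call with a gripper value outside its range is refused whole. The fingers move at their own pace and stop on an object; "squeeze" is the grip in N (left out, the last holds). Time passes only in rows, so rows that repeat a pose let the fingers close. It gives the time, the measured TCP pose, the force and the opening at its end, in the units of the state.
- ctrl.read_state(): the state, without advancing time (a new reading comes with each control period).
- ctrl.grab_frame(name): name is "scene" or "top"; returns (picture, depth): 400x640x3 uint8, red, green, blue; 400x640 float32, mm along the optical axis (not along the pixel's ray), 0 where there is no reading.
- ctrl.calibration(name): a dict with "camera_matrix" (3x3 intrinsics, pixels), "cam_to_world" (4x4, takes a point from camera to world coordinates). Camera axes: x right, y down, z forward; pixel columns grow to the right and rows downward; lengths in mm; the calibration is good to about 2 mm. A picture is of the moment at which its call begins. calibration takes no time and is no camera call.
- ctrl.hand_in(): hands the job in, once; it reports no verdict.
The state is a dict: "t": time; "q": joint angles; "joint_velocities": joint speeds; "tau": joint torques, N m; "tool_pos": TCP position; "tool_rot": TCP orientation; "contact_force": force on the tool from outside, world axes, zero at the start; "moment": the same for the moment, N m; "opening": finger opening in mm.
Only numpy, scipy, OpenCV 4.12 (cv2) and the standard library are available. Lean on these libraries where they do the work, as an engineer would, in place of code of your own. Each camera call takes 0.05 s, during which the arm holds its last target. There are 200 camera calls.

## Working session

There is one attempt and no reset: what is moved stays moved. The work goes in short steps, Python scripts to look and compute and a tool call to move; the robot and the scene stay as the last step left them, time stands still between calls to the robot, and variables do not carry over. Pictures are saved under pics/ and viewed, about 8 in all and at most 12, crops included, and the job is handed in when it is done.

Besides the shell and the picture viewer there is one more tool, called after "Request:" by a JSON object that holds its "fn" and its "kwargs", one argument or row to a line. carry_out: Moves the arm, as the interface text tells. Its arguments: {"type":"object","properties":{"deltas":{"type":"array","items":{"type":"array"}},"squeeze":{"type":"number"}},"required":["deltas"]}

```bash
mkdir -p pics; cat > h.py <<'E'
import numpy as np, cv2
from bench import ctrl
def look(n,fn=None):
    p,d=ctrl.grab_frame(n); p=np.asarray(p); d=np.asarray(d)
    np.savez(f'{n}.npz',p=p,d=d)
    if fn: cv2.imwrite(f'pics/{fn}.png',p[:,:,::-1])
    return p,d
def load(n):
    z=np.load(f'{n}.npz'); return z['p'],z['d']
def cloud(n,d):
    c=ctrl.calibration(n);K=np.array(c['camera_matrix']);T=np.array(c['cam_to_world'])
    v,u=np.mgrid[:d.shape[0],:d.shape[1]]
    P=np.stack([(u-K[0,2])/K[0,0]*d,(v-K[1,2])/K[1,1]*d,d],-1)
    W=P@T[:3,:3].T+T[:3,3]; W[d<=0]=np.nan
    return W
E
python3 - <<'E'
from h import *
for n in('scene','top'):
    look(n,n+'0'); c=ctrl.calibration(n); print(n,np.round(c['camera_matrix'],1).tolist(),np.round(c['cam_to_world'],3).tolist())
print(ctrl.read_state())
a,_=load('scene');b,_=load('top')
E
```

```text
scene [[482.2, 0.0, 320.6], [0.0, 482.2, 195.3], [0.0, 0.0, 1.0]] [[0.823, 0.403, -0.401, 1042.058], [0.568, -0.568, 0.595, -741.491], [0.012, -0.717, -0.697, 999.832], [0.0, 0.0, 0.0, 1.0]]
top [[426.0, 0.0, 315.2], [0.0, 426.0, 202.7], [0.0, 0.0, 1.0]] [[0.011, -0.981, 0.196, 353.62], [-1.0, -0.012, -0.004, -15.761], [0.006, -0.196, -0.981, 1068.361], [0.0, 0.0, 0.0, 1.0]]
{'t': 0.1, 'q': array([-4.84404374e+01,  1.46506815e+01,  6.13920238e+00, -2.32273339e-02,
       -8.15842664e+01, -1.63067754e+01]), 'joint_velocities': array([-0.0377166 , -0.01636659,  0.27781727,  0.06887297,  0.01938758,
        0.01917357]), 'tau': array([-2.23735347e-03, -3.87606168e+01,  2.38474417e+01,  5.37774414e+00,
       -3.73195595e-03, -2.79011672e-06]), 'tool_pos': array([ 234.51889681, -497.05801372,  255.48703364]), 'tool_rot': array([ 92.8153137 ,  89.90153674, 118.06468233]), 'contact_force': array([-0.26542355,  0.3130812 ,  0.73961495]), 'moment': array([ 0.0149035 , -0.01567539,  0.04228611]), 'opening': 85.45467591114964}
```

View pics/scene0.png

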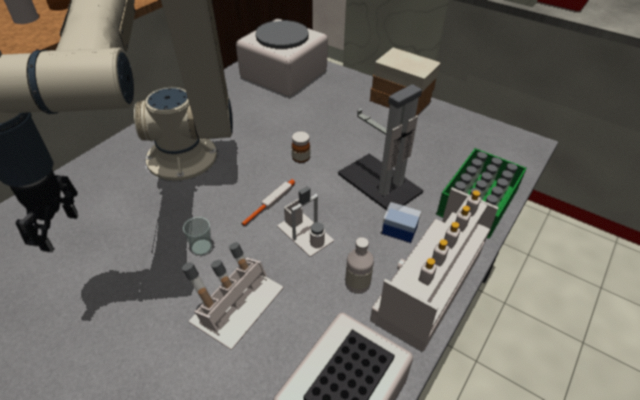

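View pics/top0.png

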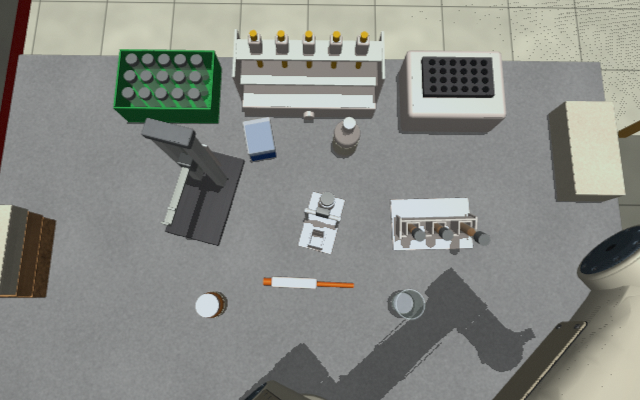

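The scene view shows the rack at (235,300), the carrier at (307,225) and the balance at (390,160). In the top view, the long tube's cap is at (482,238), in the sleeve furthest to the right (-y). The carrier is at (322,222), and the hook arm is near (175,195).

```bash
python3 - <<'E'
from h import *
W={};C={}
for n in('scene','top'):
    p,d=load(n); W[n]=cloud(n,d); C[n]=p
def sel(n,u0,u1,v0,v1,z0,z1,white=None):
    w=W[n][v0:v1,u0:u1].reshape(-1,3); c=C[n][v0:v1,u0:u1].reshape(-1,3).astype(int)
    m=(w[:,2]>z0)&(w[:,2]<z1)
    if white: m&=(c.min(1)>white)
    return w[m],c[m]
def rect(w,t):
    r=cv2.minAreaRect(w[:,:2].astype(np.float32)); print(t,len(w),np.round(r[0],1),np.round(r[1],1),round(r[2],1),'z',np.round(np.median(w[:,2]),1))
# bench z
for n,b in(('scene',(250,270,340,360)),('top',(300,360,330,360))):
    w,_=sel(n,b[0],b[1],b[2],b[3],-50,50);print(n,'bench z',np.median(w[:,2]))
boxes={'rack':{'scene':(175,295,225,350),'top':(383,500,190,260)},'carrier':{'scene':(272,340,180,258),'top':(292,352,188,258)},'scale':{'scene':(330,430,80,212),'top':(138,246,115,248)}}
for k,v in boxes.items():
  for n,b in v.items():
    for z0,z1 in((3,12),(10,20),(50,72),(72,100),(100,112),(112,135),(135,160),(160,172),(172,200),(192,222),(300,350)):
      w,_=sel(n,*b,z0,z1)
      if len(w)>8: rect(w,f'{k} {n} {z0}-{z1}')
big=[]
for n,(u0,u1,v0,v1) in(('scene',(170,300,180,350)),('top',(385,505,190,265)),('scene',(270,345,175,260)),('top',(285,355,180,260)),('scene',(330,430,80,210)),('top',(130,250,110,250))):
    c=C[n][v0:v1,u0:u1,::-1]; big.append(cv2.resize(c,(390,290),interpolation=cv2.INTER_CUBIC) if 0 else cv2.copyMakeBorder(cv2.resize(c,None,fx=min(260/(u1-u0),290/(v1-v0)),fy=min(260/(u1-u0),290/(v1-v0)),interpolation=cv2.INTER_CUBIC),0,0,0,0,0))
def pad(i): return cv2.copyMakeBorder(i,0,295-i.shape[0],0,265-i.shape[1],0)
cv2.imwrite('pics/crops.png',np.vstack([np.hstack([pad(i) for i in big[0::2]]),np.hstack([pad(i) for i in big[1::2]])]))
E
```

```text
scene bench z -0.24281602537735125
top bench z -0.592658437441969
rack scene 3-12 2512 [ 452.9 -274.3] [329.6 378. ] 36.9 z 5.5
rack scene 10-20 157 [ 495.  -234.6] [274.2 350.3] 51.4 z 15.8
rack scene 50-72 1381 [ 411.6 -251.7] [240.2 333.9] 6.3 z 61.5
rack scene 72-100 504 [ 407.2 -298.3] [160.3 245.6] 83.4 z 82.2
rack scene 100-112 133 [ 484.9 -315.5] [ 22.3 145.4] 1.9 z 106.8
rack scene 112-135 369 [ 479.5 -314.5] [ 33.  146.9] 4.4 z 125.3
rack scene 135-160 107 [ 473.7 -380.8] [26.8 20.7] 67.6 z 149.9
rack scene 160-172 87 [ 461.5 -378.3] [29.5 23.8] 5.2 z 168.1
rack scene 172-200 59 [ 461.7 -378.4] [23.7 20.5] 83.7 z 174.8
rack top 3-12 2326 [ 515.1 -338.9] [176.3 298.8] 0.7 z 5.5
rack top 10-20 63 [ 516.5 -311.8] [125.2 186. ] 1.5 z 14.7
rack top 50-72 737 [ 501.6 -313.7] [ 51.4 185.5] 2.5 z 63.6
rack top 72-100 163 [ 495.7 -308.7] [ 45.8 176. ] 0.8 z 81.3
rack top 100-112 49 [ 483.1 -310.5] [ 18.8 141.7] 1.8 z 107.3
rack top 112-135 313 [ 474.9 -310.4] [ 28.8 141.1] 0.7 z 127.1
rack top 135-160 47 [ 470.7 -315. ] [128.1  26.6] 88.6 z 150.9
rack top 160-172 70 [ 460.4 -374.8] 
[... 1743 characters left out ...]
[628.  246.1] [93.9 38.8] 76.2 z 338.3
scale top 3-12 1448 [619.  301.1] [340.3 279.7] 3.2 z 10.7
scale top 10-20 3492 [637.1 277.2] [377.6 236.4] 17.8 z 13.1
scale top 50-72 134 [699.9 257.8] [189.3 165.3] 75.8 z 62.0
scale top 72-100 70 [624.6 241.7] [71.7 27. ] 75.4 z 86.1
scale top 100-112 27 [613.6 238.5] [21.3 67.8] 4.4 z 106.1
scale top 112-135 66 [615.  223.8] [23.4 55.1] 5.2 z 124.5
scale top 135-160 71 [614.4 243.3] [25.7 93.4] 4.2 z 147.6
scale top 160-172 40 [614.4 242.9] [24.  92.1] 4.1 z 165.9
scale top 172-200 549 [570.2 273.2] [ 79.7 176.1] 62.0 z 197.6
scale top 192-222 910 [569.9 274.1] [ 82.1 178.3] 61.6 z 200.2
scale top 300-350 1111 [625.9 248.8] [90.6 35.2] 75.4 z 342.3
```

View pics/crops.png

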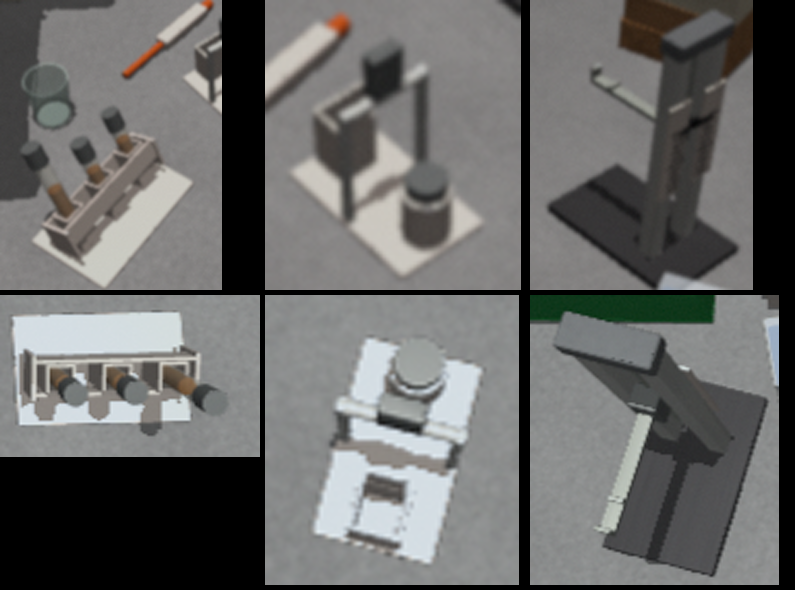

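```bash
cat > m.py <<'E'
from h import *
W={};C={}
for n in('scene','top'):
    p,d=load(n); W[n]=cloud(n,d); C[n]=p.astype(int)
def pts(n,c,r,z0,z1,thr=0,hi=256):
    w=W[n].reshape(-1,3); b=C[n].reshape(-1,3)
    m=(np.hypot(w[:,0]-c[0],w[:,1]-c[1])<r)&(w[:,2]>z0)&(w[:,2]<z1)&(b.min(1)>=thr)&(b.max(1)<hi)
    return w[m]
def rect(w):
    r=cv2.minAreaRect(w[:,:2].astype(np.float32)); return np.round([*r[0],*r[1],r[2],len(w)],1).tolist()
E
python3 - <<'E'
from m import *
for n in W:
    t={'scene':150,'top':190}[n]
    print(n,'rackbase',rect(pts(n,(510,-310),140,2.5,9,t)))
    print(n,'carbase',rect(pts(n,(516,-36),90,2.5,9,t)))
    print(n,'bar',rect(pts(n,(516,-36),60,113,128)),'tab',rect(pts(n,(516,-36),60,140,175)),'vial',rect(pts(n,(565,-49),30,60,80)))
    print(n,'cup',rect(pts(n,(468,-23),32,58,68)),'backrest',rect(pts(n,(484,-28),25,85,108)))
    print(n,'uprights',rect(pts(n,(516,-36),60,80,128)))
    a=pts(n,(510,280),62,190,222); print(n,'arm',rect(a),np.median(a[:,2]))
    l=pts(n,(478,286),30,207,225); print(n,'lip',rect(l),l[:,2].max() if len(l) else 0)
    print(n,'capz',rect(pts(n,(627,247),60,335,350)))
    print(n,'armpix',C[n].reshape(-1,3)[::1][:0])
    for yaw in(1.,):
        y=np.radians(yaw);th=.35
        R=np.array([[np.cos(y),-np.sin(y),0],[np.sin(y),np.cos(y),0],[0,0,1]])
        e1=R@[np.cos(th),0,np.sin(th)];e2=R@[0,1,0];a=R@[-np.sin(th),0,np.cos(th)]
        p=pts(n,(464,-376),28,140,190); q=np.c_[p@e1,p@e2,p@a]; 
        k=np.percentile(q[:,2],97); q=q[q[:,2]>k-26]
        (c0,c1),r=cv2.minEnclosingCircle(q[:,:2].astype(np.float32))
        m=np.median(q[q[:,2]>k-3],0)
        print(n,'captop centre',c0*e1+c1*e2+k*a,'r',r,'k',k, 'face median',m[0]*e1+m[1]*e2+m[2]*a)
s=ctrl.read_state(); from scipy.spatial.transform import Rotation as Ro
print(np.round(Ro.from_euler('xyz',s['tool_rot'],degrees=True).as_matrix(),3))
E
```

```text
scene rackbase [517.5, -312.1, 130.4, 201.6, 2.1, 1630.0]
scene carbase [515.9, -35.3, 87.3, 146.1, 74.8, 514.0]
scene bar [519.1, -37.0, 83.2, 13.3, 76.4, 102.0] tab [518.9, -36.9, 33.1, 16.7, 79.3, 129.0] vial [567.2, -50.1, 31.2, 33.4, 35.4, 127.0]
scene cup [468.4, -25.5, 36.8, 40.6, 81.5, 47.0] backrest [484.5, -31.8, 20.5, 6.8, 71.9, 33.0]
scene uprights [503.4, -33.1, 84.9, 43.8, 73.7, 212.0]
scene arm [521.5, 273.1, 20.0, 96.5, 77.8, 180.0] 199.50170003297768
scene lip [478.9, 283.7, 13.8, 8.9, 74.8, 13.0] 216.7179882722645
scene capz [628.2, 247.0, 92.2, 38.8, 76.2, 337.0]
scene armpix []
scene captop centre [ 458.58803639 -378.32805166  175.16324019] r 14.08651351928711 k 9.582749009580017 face median [ 459.58431861 -378.23973602  173.97458294]
top rackbase [516.7, -312.7, 127.9, 198.2, 2.3, 1668.0]
top carbase [516.1, -36.1, 83.7, 141.4, 75.9, 845.0]
top bar [515.6, -35.5, 82.4, 11.7, 75.5, 106.0] tab [516.1, -36.0, 29.6, 15.2, 76.1, 115.0] vial [564.1, -49.0, 31.8, 31.4, 0.4, 156.0]
top cup [467.5, -23.8, 35.9, 35.2, 77.3, 81.0] backrest [484.4, -27.9, 25.7, 2.8, 76.4, 26.0]
top uprights [502.1, -32.0, 82.5, 39.5, 75.5, 150.0]
top arm [523.2, 274.4, 17.2, 95.5, 76.0, 402.0] 198.7954327787133
top lip [479.2, 285.3, 15.6, 4.4, 76.0, 21.0] 215.87578851064302
top capz [625.9, 248.9, 90.4, 35.2, 75.4, 940.0]
top armpix []
top captop centre [ 457.28594918 -376.53769836  175.28339991] r 13.275396347045898 k 10.131324448038127 face median [ 458.11068749 -376.84153937  173.86856101]
[[-0.001 -0.427  0.904]
 [ 0.002  0.904  0.427]
 [-1.     0.002 -0.   ]]
```

```bash
cat > g.py <<'E'
from h import *
from scipy.spatial.transform import Rotation as Ro
def axis(yaw,th):  # tube axis dir, and tool R (x=-axis, y=local y)
    y=np.radians(yaw);a=np.array([-np.sin(th)*np.cos(y),-np.sin(th)*np.sin(y),np.cos(th)])
    ty=np.array([-np.sin(y),np.cos(y),0]);x=-a
    return a,np.c_[x,ty,np.cross(x,ty)]
def go(P,R):
    s=ctrl.read_state(); R0=Ro.from_euler('xyz',s['tool_rot'],degrees=True)
    print('t',round(s['t'],2),'shift',np.round(np.array(P)-s['tool_pos'],1).tolist(),'turn',np.round((Ro.from_matrix(R)*R0.inv()).as_rotvec(),3).tolist(),'F',np.round(s['contact_force'],1),'pos',np.round(s['tool_pos'],1),'open',round(s['opening'],1))
E
python3 - <<'E'
from g import *
a,R=axis(2.2,.35); top=np.array([458,-377.4,174.5]); G=top-15*a+6*a
print(a,G); go(G+80*a,R); go(G,R)
E
```

```text
[-0.34264506 -0.0131631   0.93937271] [ 461.08380557 -377.28153214  166.04564558]
t 0.1 shift [199.2, 118.7, -14.3] turn [0.082, -0.343, -0.398] F [-0.3  0.3  0.7] pos [ 234.5 -497.1  255.5] open 85.5
t 0.1 shift [226.6, 119.8, -89.4] turn [0.082, -0.343, -0.398] F [-0.3  0.3  0.7] pos [ 234.5 -497.1  255.5] open 85.5
```

Request:
{"fn": "carry_out", "kwargs": {
  "deltas": [
    [[30, 18, 0], [0.012, -0.05, -0.06], 50],
    [[70, 42, 0], [0.025, -0.11, -0.12], 50],
    [[110, 66, 0], [0.04, -0.17, -0.2], 50],
    [[150, 90, -5], [0.055, -0.23, -0.27], 50],
    [[180, 108, -10], [0.07, -0.29, -0.34], 50],
    [[199, 118.7, -14.3], [0.082, -0.343, -0.398], 50],
    [[199.2, 118.7, -14.3], [0.082, -0.343, -0.398], 50],
    [[199.2, 118.7, -14.3], [0.082, -0.343, -0.398], 50]
  ],
  "squeeze": 40
}}

```text
t: 0.9
tool_pos: [433.5, -378.6, 241.8]
tool_rot: [-0.3, 70.0, 2.0]
contact_force: [-0.5, -0.7, 1.1]
opening: 49.9
```

```bash
python3 - <<'E'
from g import *
a,R=axis(2.2,.35); top=np.array([458,-377.4,174.5]); G=top-15*a+6*a
go(G+80*a,R); go(G,R); look('scene'); 
p,_=load('scene'); q,_=look('top')
cv2.imwrite('pics/pre.png',np.hstack([cv2.resize(p[150:350,100:300],(400,400)),cv2.resize(q[150:280,380:510],(400,400))])[:,:,::-1])
E
```

```text
t 0.9 shift [0.2, 0.2, -0.6] turn [0.002, -0.001, -0.002] F [-0.5 -0.7  1.1] pos [ 433.5 -378.6  241.8] open 49.9
t 0.9 shift [27.6, 1.3, -75.7] turn [0.002, -0.001, -0.002] F [-0.5 -0.7  1.1] pos [ 433.5 -378.6  241.8] open 49.9
```

View pics/pre.png

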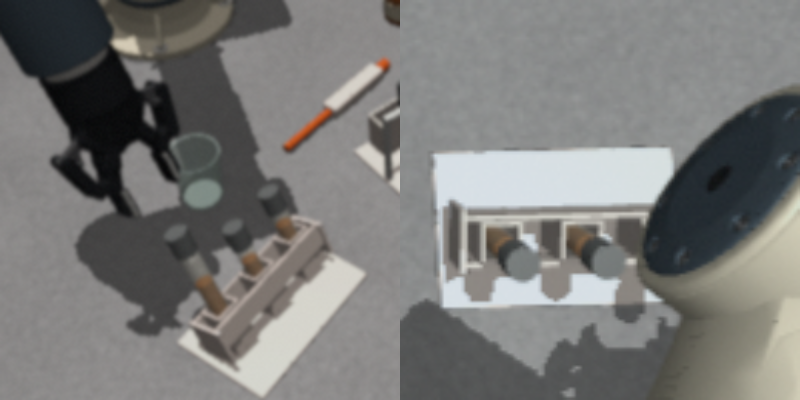

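The gripper stands above the long tube, lined up with its axis: the fingers are at about (145,190) and the cap at (180,240) in the left crop. I'll go down and grasp.

Request:
{"fn": "carry_out", "kwargs": {
  "deltas": [
    [[6, 0.3, -16], [0, 0, 0], 50],
    [[14, 0.7, -38], [0, 0, 0], 50],
    [[21, 1, -57], [0, 0, 0], 50],
    [[26, 1.2, -71], [0, 0, 0], 50],
    [[27.6, 1.3, -75.7], [0, 0, 0], 50],
    [[27.6, 1.3, -75.7], [0, 0, 0], 50]
  ]
}}

```text
t: 1.6
tool_pos: [461.1, -377.8, 165.8]
tool_rot: [-0.2, 70.0, 2.0]
contact_force: [0.6, 0.5, -0.3]
opening: 50.3
```

Request:
{"fn": "carry_out", "kwargs": {
  "deltas": [
    [[0, 0, 0], [0, 0, 0], 35],
    [[0, 0, 0], [0, 0, 0], 28],
    [[0, 0, 0], [0, 0, 0], 22],
    [[0, 0, 0], [0, 0, 0], 20],
    [[0, 0, 0], [0, 0, 0], 20],
    [[0, 0, 0], [0, 0, 0], 20]
  ]
}}

```text
t: 2.2
tool_pos: [461.7, -377.8, 167.6]
tool_rot: [-0.5, 69.8, 1.7]
contact_force: [-3.1, 1.7, 5.9]
opening: 24.9
```

Request:
{"fn": "carry_out", "kwargs": {
  "deltas": [
    [[-2, -0.1, 5.5], [0, 0, 0], 20],
    [[-6, -0.2, 16.5], [0, 0, 0], 20],
    [[-11, -0.4, 30], [0, 0, 0], 20],
    [[-17, -0.7, 46.6], [0, 0, 0], 20],
    [[-23, -0.9, 63], [0, 0, 0], 20],
    [[-29, -1.1, 79.5], [0, 0, 0], 20],
    [[-35, -1.4, 96], [0, 0, 0], 20],
    [[-37.7, -1.4, 103.3], [0, 0, 0], 20]
  ]
}}

```text
t: 3.0
tool_pos: [423.3, -379.3, 271.9]
tool_rot: [-0.6, 69.8, 1.6]
contact_force: [0.6, -0.6, -1.3]
opening: 24.9
```

```bash
python3 - <<'E'
from g import *
p,_=look('scene'); q,_=look('top')
cv2.imwrite('pics/out.png',np.hstack([cv2.resize(p[130:350,100:320],(400,400)),cv2.resize(q[150:280,380:510],(400,400))])[:,:,::-1])
s=ctrl.read_state(); print(s['opening'],s['contact_force'],s['tool_pos'])
# transfer target: foot 40 above mouth
car=np.array([516.2,-35.9]); yaw=-14.3
a,R=axis(yaw,.35); c,sn=np.cos(np.radians(yaw)),np.sin(np.radians(yaw))
def w(x,y,z): return np.array([car[0]+c*x-sn*y,car[1]+sn*x+c*y,z])
for d in(-60,):
    foot=w(-50,0,63-d); go(foot+161*a,R)
E
```

```text
24.952172102162624 [ 0.06558862 -0.81275611 -0.27101857] [ 423.6404343  -379.1503583   271.02804489]
t 3.1 shift [-9.4, 369.2, 3.2] turn [0.003, 0.002, -0.288] F [ 0.1 -0.8 -0.3] pos [ 423.6 -379.2  271. ] open 25.0
```

View pics/out.png

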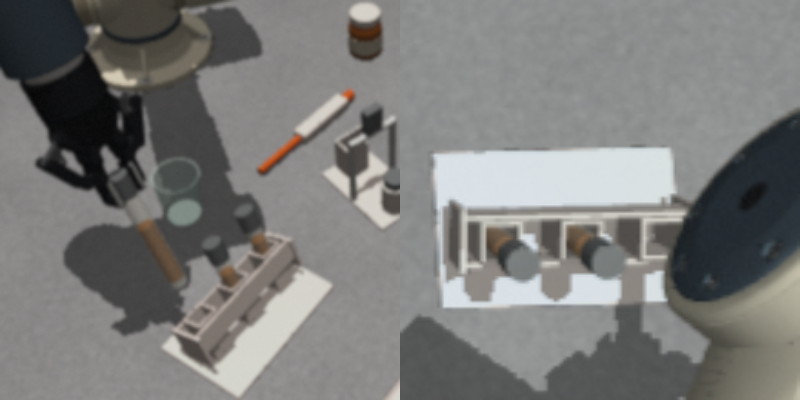

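The tube is out and held, foot at about (178,280) in the left crop, and both short tubes are still in place. I'll lift higher to clear them, then carry it across.

Request:
{"fn": "carry_out", "kwargs": {
  "deltas": [
    [[0, 0, 20], [0, 0, 0], 20],
    [[0, 0, 50], [0, 0, 0], 20],
    [[0, 20, 60], [0, 0, -0.02], 20],
    [[-2, 55, 60], [0, 0, -0.05], 20],
    [[-4, 95, 60], [0, 0, -0.08], 20],
    [[-5, 140, 60], [0, 0, -0.12], 20],
    [[-6, 185, 60], [0, 0, -0.15], 20],
    [[-7, 225, 60], [0, 0, -0.19], 20]
  ]
}}

```text
t: 3.9
tool_pos: [416.0, -152.1, 328.6]
tool_rot: [-0.2, 70.0, -9.0]
contact_force: [0.9, 0.5, -0.9]
opening: 24.8
```

Request:
{"fn": "carry_out", "kwargs": {
  "deltas": [
    [[-1, 40, 0], [0, 0, -0.03], 20],
    [[-2, 80, 0], [0, 0, -0.06], 20],
    [[-2, 115, 0], [0, 0, -0.09], 20],
    [[-2.4, 135, 0], [0, 0, -0.098], 20],
    [[-2.4, 144.2, 0], [0, 0, -0.098], 20],
    [[-2.4, 144.2, -20], [0, 0, -0.098], 20],
    [[-2.4, 144.2, -20], [0, 0, -0.098], 20],
    [[-2.4, 144.2, -20], [0, 0, -0.098], 20]
  ]
}}

```text
t: 4.7
tool_pos: [414.2, -10.3, 309.4]
tool_rot: [-0.5, 70.0, -14.8]
contact_force: [0.4, -0.1, -0.9]
opening: 24.6
```

```bash
cat > foot.py <<'E'
from m import *
from g import *
car=np.array([516.2,-35.9]); yaw=-14.3
c,sn=np.cos(np.radians(yaw)),np.sin(np.radians(yaw))
def w(x,y,z): return np.array([car[0]+c*x-sn*y,car[1]+sn*x+c*y,z])
def loc(p): d=np.array(p)-np.array([*car,0]); return np.array([c*d[0]+sn*d[1],-sn*d[0]+c*d[1],d[2]])
E
python3 - <<'E'
from g import *
look('scene'); look('top')
E
python3 - <<'E'
from foot import *
s=ctrl.read_state(); R0=Ro.from_euler('xyz',s['tool_rot'],degrees=True).as_matrix()
a=-R0[:,0]; F=s['tool_pos']-161*a; print('predicted foot local',loc(F),'axis local',loc(a+[*car,0]))
e1=R0[:,2]; e2=R0[:,1]
for n in W:
    w0=W[n].reshape(-1,3); q=(w0-F)@np.c_[e1,e2,a]
    m=(np.abs(q[:,0])<22)&(np.abs(q[:,1])<22)&(q[:,2]>-12)&(q[:,2]<125)
    q=q[m]; print(n,len(q),'along min',np.percentile(q[:,2],[1,3]) if len(q) else '')
    for lo in range(0,120,20):
        k=q[(q[:,2]>lo)&(q[:,2]<lo+20)]
        if len(k)>5: print(lo,len(k),'e1',k[:,0].min().round(1),k[:,0].max().round(1),'e2',k[:,1].min().round(1),k[:,1].max().round(1))
    C_=C[n].astype(np.uint8)
v=C['scene'].astype(np.uint8)[110:270,220:380]; t=C['top'].astype(np.uint8)[160:270,270:380]
cv2.imwrite('pics/above.png',np.hstack([cv2.resize(v,(400,400)),cv2.resize(t,(400,400))])[:,:,::-1])
for d in(-60,-15):
    ax,R=axis(yaw,.35); go(np.array([*w(-50,0,0)[:2],63-d])+161*ax,R)
E
```

```text
predicted foot local [-49.36264632  -0.3434425  159.18723893] axis local [-0.34392331  0.0017591   0.93899609]
scene 405 along min [0.40545521 3.09091191]
0 61 e1 -8.4 12.5 e2 -13.7 8.5
20 58 e1 -8.1 11.7 e2 -12.9 8.4
40 64 e1 -6.3 11.9 e2 -12.5 8.8
60 66 e1 -11.9 12.5 e2 -12.0 9.2
80 68 e1 -7.4 14.4 e2 -12.8 8.4
100 66 e1 -7.0 12.8 e2 -13.1 11.6
top 157 along min [1.29705561 2.20487956]
0 17 e1 4.2 9.2 e2 -8.7 9.4
20 28 e1 0.5 9.3 e2 -10.5 10.5
40 23 e1 -1.2 9.6 e2 -10.9 9.1
60 24 e1 0.7 9.1 e2 -9.4 10.2
80 27 e1 -1.7 9.5 e2 -10.9 10.8
100 31 e1 -0.3 9.6 e2 -10.8 9.2
t 4.8 shift [-0.4, 0.2, -36.1] turn [0.002, 0.001, 0.001] F [-0.1 -0.7 -0.8] pos [414.7 -10.1 310.4] open 24.9
t 4.8 shift [-0.4, 0.2, -81.1] turn [0.002, 0.001, 0.001] F [-0.1 -0.7 -0.8] pos [414.7 -10.1 310.4] open 24.9
```

View pics/above.png

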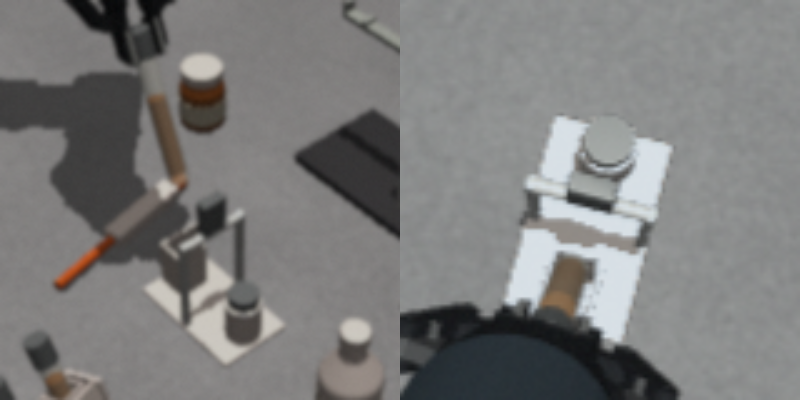

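The tube's foot is above the cup at the right slant. In the right crop it covers the cup at (570,270), and the depth data agree with the predicted axis to about 1 mm. Next I'll work out the insertion waypoints.

```bash
python3 - <<'E'
from foot import *
for x,z,th in((-49.5,78,.35),(-48,55,.35),(-48.5,53,.23),(-49.3,51,.12),(-50,48,0),(-50,8.5,0)):
    ax,R=axis(yaw,th); print(x,z,th); go(w(x,0,z)+160.5*ax,R)
E
```

```text
-49.5 78 0.35
t 4.8 shift [0.2, 0.0, -81.6] turn [0.002, 0.001, 0.001] F [-0.1 -0.7 -0.8] pos [414.7 -10.1 310.4] open 24.9
-48 55 0.35
t 4.8 shift [1.7, -0.4, -104.6] turn [0.002, 0.001, 0.001] F [-0.1 -0.7 -0.8] pos [414.7 -10.1 310.4] open 24.9
-48.5 53 0.23
t 4.8 shift [19.1, -4.8, -101.1] turn [0.031, 0.117, 0.001] F [-0.1 -0.7 -0.8] pos [414.7 -10.1 310.4] open 24.9
-49.3 51 0.12
t 4.8 shift [35.1, -8.9, -100.0] turn [0.059, 0.224, 0.001] F [-0.1 -0.7 -0.8] pos [414.7 -10.1 310.4] open 24.9
-50 48 0
t 4.8 shift [53.1, -13.5, -101.9] turn [0.088, 0.34, 0.001] F [-0.1 -0.7 -0.8] pos [414.7 -10.1 310.4] open 24.9
-50 8.5 0
t 4.8 shift [53.1, -13.5, -141.4] turn [0.088, 0.34, 0.001] F [-0.1 -0.7 -0.8] pos [414.7 -10.1 310.4] open 24.9
```

Request:
{"fn": "carry_out", "kwargs": {
  "deltas": [
    [[0, 0, -15], [0, 0, 0], 20],
    [[0, 0, -40], [0, 0, 0], 20],
    [[0.2, 0, -62], [0.002, 0.001, 0.001], 20],
    [[0.2, 0, -75], [0.002, 0.001, 0.001], 20],
    [[0.2, 0, -81.6], [0.002, 0.001, 0.001], 20],
    [[0.2, 0, -81.6], [0.002, 0.001, 0.001], 20]
  ]
}}

```text
t: 5.4
tool_pos: [414.6, -10.0, 227.9]
tool_rot: [-0.1, 70.0, -14.4]
contact_force: [-0.1, 0.5, -0.3]
opening: 25.0
```

```bash
python3 - <<'E'
from g import *
look('scene'); look('top')
E
python3 - <<'E'
from foot import *
s=ctrl.read_state(); R0=Ro.from_euler('xyz',s['tool_rot'],degrees=True).as_matrix()
a=-R0[:,0]; print('foot local',loc(s['tool_pos']-160.5*a),'F',s['contact_force'])
v=C['scene'].astype(np.uint8)[170:250,260:340]; t=C['top'].astype(np.uint8)[185:265,280:360]
cv2.imwrite('pics/mouth.png',np.hstack([cv2.resize(v,(400,400),interpolation=2),cv2.resize(t,(400,400),interpolation=2)])[:,:,::-1])
ax,R=axis(yaw,.35); go(w(-48,0,55)+160.5*ax,R)
E
```

```text
foot local [-49.31143005   0.69333898  78.33542612] F [ 0.26351655  0.01189144 -1.32156003]
t 5.5 shift [1.2, -0.9, -23.3] turn [-0.001, 0.0, -0.001] F [ 0.3  0.  -1.3] pos [415.2  -9.6 229.1] open 24.8
```

View pics/mouth.png

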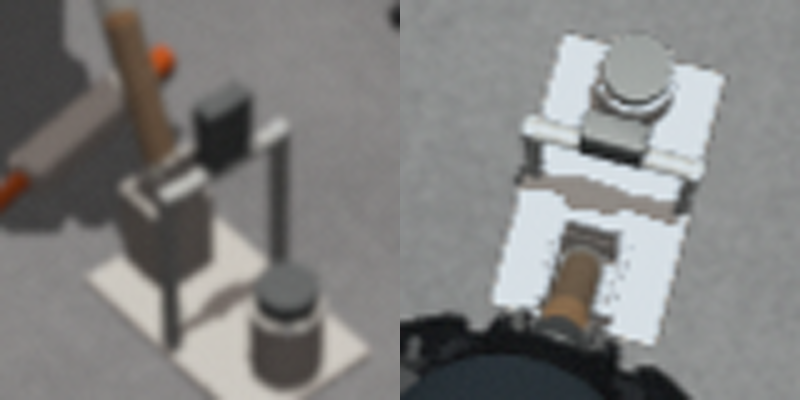

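The foot (left crop, about (155,165)) is just over the cup mouth and in front of the backrest. I'll insert it at this slant.

Request:
{"fn": "carry_out", "kwargs": {
  "deltas": [
    [[0, -0.5, -5], [0, 0, 0], 20],
    [[0.4, -0.7, -10], [0, 0, 0], 20],
    [[0.8, -0.8, -15], [0, 0, 0], 20],
    [[1, -0.9, -19], [0, 0, 0], 20],
    [[1.2, -0.9, -22], [0, 0, 0], 20],
    [[1.2, -0.9, -23.3], [0, 0, 0], 20],
    [[1.2, -0.9, -23.3], [0, 0, 0], 20],
    [[1.2, -0.9, -23.3], [0, 0, 0], 20]
  ]
}}

```text
t: 6.3
tool_pos: [415.9, -10.5, 204.8]
tool_rot: [0.0, 70.0, -14.2]
contact_force: [0.2, -0.3, -0.8]
opening: 25.0
```

```bash
python3 - <<'E'
from foot import *
for x,z,th in((-48,55,.35),(-48.5,53,.23),(-49.3,51,.12),(-50,48,0),(-50,8.5,0)):
    ax,R=axis(yaw,th); print(x,z,th); go(w(x,0,z)+160.5*ax,R)
E
```

```text
-48 55 0.35
t 6.3 shift [0.5, 0.0, 0.9] turn [-0.0, -0.001, -0.001] F [ 0.2 -0.3 -0.8] pos [415.9 -10.5 204.8] open 25.0
-48.5 53 0.23
t 6.3 shift [17.9, -4.4, 4.5] turn [0.029, 0.115, -0.001] F [ 0.2 -0.3 -0.8] pos [415.9 -10.5 204.8] open 25.0
-49.3 51 0.12
t 6.3 shift [33.9, -8.5, 5.5] turn [0.056, 0.222, -0.001] F [ 0.2 -0.3 -0.8] pos [415.9 -10.5 204.8] open 25.0
-50 48 0
t 6.3 shift [51.9, -13.1, 3.7] turn [0.086, 0.338, -0.001] F [ 0.2 -0.3 -0.8] pos [415.9 -10.5 204.8] open 25.0
-50 8.5 0
t 6.3 shift [51.9, -13.1, -35.8] turn [0.086, 0.338, -0.001] F [ 0.2 -0.3 -0.8] pos [415.9 -10.5 204.8] open 25.0
```

Request:
{"fn": "carry_out", "kwargs": {
  "deltas": [
    [[4.5, -1.1, 1.3], [0.007, 0.029, 0], 20],
    [[9, -2.2, 2.5], [0.014, 0.058, 0], 20],
    [[13.5, -3.3, 3.6], [0.022, 0.087, 0], 20],
    [[17.9, -4.4, 4.5], [0.029, 0.115, 0], 20],
    [[17.9, -4.4, 4.5], [0.029, 0.115, 0], 20]
  ]
}}

```text
t: 6.8
tool_pos: [434.9, -14.8, 209.6]
tool_rot: [0.0, 76.8, -14.3]
contact_force: [-0.4, -0.3, -0.4]
opening: 24.9
```

Request:
{"fn": "carry_out", "kwargs": {
  "deltas": [
    [[4, -1, 0.3], [0.007, 0.027, 0], 20],
    [[8, -2, 0.6], [0.014, 0.054, 0], 20],
    [[12, -3, 0.8], [0.021, 0.081, 0], 20],
    [[16, -4.1, 1], [0.027, 0.107, 0], 20],
    [[16, -4.1, 1], [0.027, 0.107, 0], 20]
  ]
}}

```text
t: 7.3
tool_pos: [450.2, -19.1, 210.1]
tool_rot: [-0.3, 83.1, -14.6]
contact_force: [0.5, -1.0, -1.4]
opening: 25.0
```

Request:
{"fn": "carry_out", "kwargs": {
  "deltas": [
    [[4.5, -1.2, -0.3], [0.007, 0.029, 0], 20],
    [[9, -2.3, -0.7], [0.015, 0.058, 0], 20],
    [[13.5, -3.5, -1.2], [0.022, 0.087, 0], 20],
    [[18, -4.6, -1.8], [0.03, 0.116, 0], 20],
    [[18, -4.6, -1.8], [0.03, 0.116, 0], 20]
  ]
}}

```text
t: 7.8
tool_pos: [467.9, -23.7, 208.0]
tool_rot: [-90.8, 90.0, -105.0]
contact_force: [-0.8, -0.2, -1.2]
opening: 25.0
```

```bash
python3 - <<'E'
from foot import *
for x,z,th in((-50,48,0),(-50,8.5,0)):
    ax,R=axis(yaw,th); print(x,z,th); go(w(x,0,z)+160.5*ax,R)
look('scene');look('top')
E
python3 - <<'E'
from m import *
for n in W: print(n,'carbase',rect(pts(n,(516,-36),90,2.5,9,{'scene':150,'top':190}[n])),'tab',rect(pts(n,(523,-37),25,155,175,0,130)))
v=C['scene'].astype(np.uint8)[140:250,230:340]; t=C['top'].astype(np.uint8)[170:270,270:370]
cv2.imwrite('pics/up.png',np.hstack([cv2.resize(v,(400,400),interpolation=2),cv2.resize(t,(400,400),interpolation=2)])[:,:,::-1])
E
```

```text
-50 48 0
t 7.8 shift [-0.2, 0.2, 0.5] turn [0.0, -0.0, -0.0] F [-0.8 -0.2 -1.2] pos [467.9 -23.7 208. ] open 25.0
-50 8.5 0
t 7.8 shift [-0.2, 0.2, -39.0] turn [0.0, -0.0, -0.0] F [-0.8 -0.2 -1.2] pos [467.9 -23.7 208. ] open 25.0
scene carbase [528.5, -37.7, 88.6, 124.6, 74.8, 426.0] tab [518.5, -37.7, 30.6, 15.6, 72.6, 79.0]
top carbase [462.4, -59.8, 4.5, 7.8, 18.4, 8.0] tab [0.0, 0.0, 0.0, 0.0, 0.0, 0.0]
```

View pics/up.png

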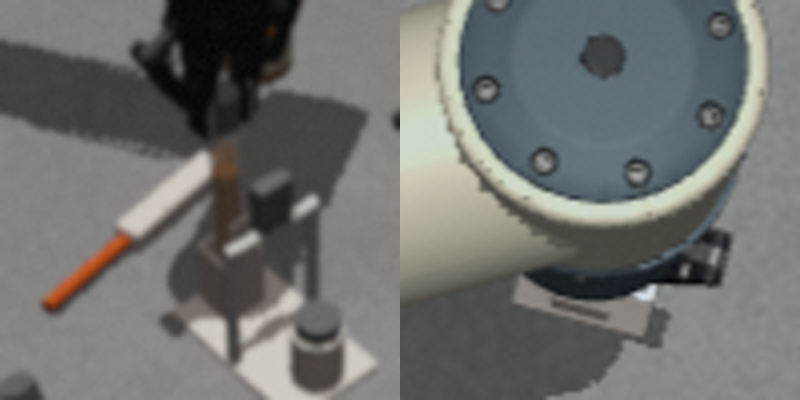

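The tube now stands upright with its foot in the cup, at about (225,235), and I feel no contact. I'll lower it.

Request:
{"fn": "carry_out", "kwargs": {
  "deltas": [
    [[-0.1, 0.1, -5], [0, 0, 0], 20],
    [[-0.2, 0.2, -11], [0, 0, 0], 20],
    [[-0.2, 0.2, -18], [0, 0, 0], 20],
    [[-0.2, 0.2, -25], [0, 0, 0], 20],
    [[-0.2, 0.2, -31], [0, 0, 0], 20],
    [[-0.2, 0.2, -35], [0, 0, 0], 20],
    [[-0.2, 0.2, -38], [0, 0, 0], 20],
    [[-0.2, 0.2, -39], [0, 0, 0], 20]
  ]
}}

```text
t: 8.7
tool_pos: [467.7, -23.5, 169.5]
tool_rot: [-9.8, 90.0, -24.1]
contact_force: [-0.6, -0.8, 2.9]
opening: 25.0
```

Request:
{"fn": "carry_out", "kwargs": {
  "deltas": [
    [[0, 0, -0.7], [0, 0, 0], 20],
    [[0, 0, -1.4], [0, 0, 0], 20],
    [[0, 0, -1.4], [0, 0, 0], 20]
  ]
}}

```text
t: 9.0
tool_pos: [468.3, -23.6, 169.5]
tool_rot: [6.6, 89.8, -7.6]
contact_force: [0.0, -0.5, 6.6]
opening: 24.8
```

Request:
{"fn": "carry_out", "kwargs": {
  "deltas": [
    [[0, 0, 1], [0, 0, 0], 28],
    [[0, 0, 1], [0, 0, 0], 36],
    [[0, 0, 1], [0, 0, 0], 46],
    [[0, 0, 1], [0, 0, 0], 50],
    [[0, 0, 10], [0, 0, 0], 50],
    [[0, 0, 40], [0, 0, 0], 50],
    [[0, 0, 80], [0, 0, 0], 50],
    [[0, 0, 110], [0, 0, 0], 50]
  ]
}}

```text
t: 9.8
tool_pos: [467.8, -23.6, 281.0]
tool_rot: [11.3, 89.9, -2.9]
contact_force: [1.3, -0.1, -0.2]
opening: 50.2
```

Request:
{"fn": "carry_out", "kwargs": {
  "deltas": [
    [[-40, 0, 0], [0, 0, 0], 50],
    [[-85, 0, 0], [0, 0, 0], 50],
    [[-130, 0, 0], [0, 0, 0], 50],
    [[-150, 0, 0], [0, 0, 0], 50],
    [[-150, 0, 0], [0, 0, 0], 50]
  ]
}}

```text
t: 10.3
tool_pos: [315.7, -23.7, 279.3]
tool_rot: [40.0, 89.8, 25.8]
contact_force: [0.7, -0.2, -0.8]
opening: 50.1
```

```bash
python3 - <<'E'
from g import *
look('scene');look('top'); print(ctrl.read_state()['t'])
E
python3 - <<'E'
from m import *
for n in W: print(n,'carbase',rect(pts(n,(516,-36),90,2.5,9,{'scene':150,'top':190}[n])),'tab',rect(pts(n,(518,-36),25,150,170)),'tubecap',rect(pts(n,(468,-23),25,165,190)),np.median(pts(n,(468,-23),25,168,190)[:,2]))
v=C['scene'].astype(np.uint8)[140:250,230:340]; t=C['top'].astype(np.uint8)[170:270,270:370]
cv2.imwrite('pics/rel.png',np.hstack([cv2.resize(v,(400,400),interpolation=2),cv2.resize(t,(400,400),interpolation=2)])[:,:,::-1])
E
```

```text
10.4
scene carbase [517.2, -35.8, 87.6, 145.1, 75.7, 507.0] tab [518.7, -36.8, 31.6, 17.6, 73.1, 97.0] tubecap [468.9, -24.5, 23.2, 26.7, 36.4, 79.0] 175.51595336350596
top carbase [516.3, -35.4, 82.4, 141.8, 75.7, 749.0] tab [516.3, -36.0, 29.7, 14.4, 75.8, 103.0] tubecap [467.1, -22.6, 24.6, 23.3, 0.6, 121.0] 175.39100565371052
```

View pics/rel.png

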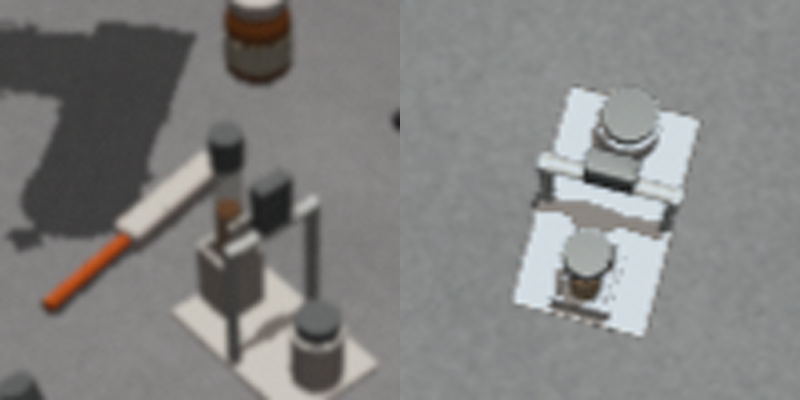

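The tube is seated: its cap top measures z ≈ 175.5 against 177 nominal, and the carrier hasn't moved. Next is the handle tab.

```bash
python3 - <<'E'
from g import *
a,R=axis(-14.2,0)
go([516.9,-36.1,275],R);go([516.9,-36.1,156],R)
E
```

```text
t 10.4 shift [199.2, -12.8, -3.8] turn [-0.001, 0.002, 0.0] F [ 0.2 -0.4 -0.3] pos [317.7 -23.3 278.8] open 50.1
t 10.4 shift [199.2, -12.8, -122.8] turn [-0.001, 0.002, 0.0] F [ 0.2 -0.4 -0.3] pos [317.7 -23.3 278.8] open 50.1
```

Request:
{"fn": "carry_out", "kwargs": {
  "deltas": [
    [[45, -3, 0], [0, 0, 0], 48],
    [[90, -6, 0], [0, 0, 0], 48],
    [[135, -9, 0], [0, 0, 0], 48],
    [[175, -11, 0], [0, 0, 0], 48],
    [[199.2, -12.8, -3.8], [0, 0.002, 0], 48],
    [[199.2, -12.8, -3.8], [0, 0.002, 0], 48],
    [[199.2, -12.8, -3.8], [0, 0.002, 0], 48]
  ]
}}

```text
t: 11.1
tool_pos: [517.5, -36.5, 272.9]
tool_rot: [-158.6, 89.7, -172.9]
contact_force: [-0.4, -0.0, 0.2]
opening: 48.0
```

Request:
{"fn": "carry_out", "kwargs": {
  "deltas": [
    [[0, 0, -20], [0, 0, 0], 48],
    [[0, 0, -45], [0, 0, 0], 48],
    [[0, 0, -70], [0, 0, 0], 48],
    [[0, 0, -90], [0, 0, 0], 48],
    [[0, 0, -105], [0, 0, 0], 48],
    [[0, 0, -113], [0, 0, 0], 48],
    [[0, 0, -118], [0, 0, 0], 48],
    [[0, 0, -118], [0, 0, 0], 48]
  ]
}}

```text
t: 11.9
tool_pos: [516.6, -36.2, 156.3]
tool_rot: [-167.5, 89.9, 178.3]
contact_force: [0.1, 0.7, 0.3]
opening: 48.1
```

```bash
python3 - <<'E'
from g import *
a,R=axis(-14.2,0)
go([516.9,-36.1,156],R)
E
```

```text
t 11.9 shift [0.3, 0.1, -0.3] turn [-0.0, -0.002, 0.001] F [0.1 0.7 0.3] pos [516.6 -36.2 156.3] open 48.1
```

Request:
{"fn": "carry_out", "kwargs": {
  "deltas": [
    [[0, 0, 0], [0, 0, 0], 40],
    [[0, 0, 0], [0, 0, 0], 34],
    [[0, 0, 0], [0, 0, 0], 30],
    [[0, 0, 0], [0, 0, 0], 26],
    [[0, 0, 0], [0, 0, 0], 24],
    [[0, 0, 0], [0, 0, 0], 24],
    [[0, 0, 0], [0, 0, 0], 24]
  ],
  "squeeze": 70
}}

```text
t: 12.6
tool_pos: [517.3, -35.8, 157.1]
tool_rot: [98.0, 90.0, 83.8]
contact_force: [-0.3, 3.1, 5.1]
opening: 29.2
```

Request:
{"fn": "carry_out", "kwargs": {
  "deltas": [
    [[0, 0, 2], [0, 0, 0], 24],
    [[0, 0, 5], [0, 0, 0], 24],
    [[0, 0, 9], [0, 0, 0], 24],
    [[0, 0, 14], [0, 0, 0], 24],
    [[0, 0, 19], [0, 0, 0], 24],
    [[0, 0, 23], [0, 0, 0], 24],
    [[0, 0, 25], [0, 0, 0], 24],
    [[0, 0, 25], [0, 0, 0], 24]
  ]
}}

```text
t: 13.4
tool_pos: [516.9, -36.2, 181.6]
tool_rot: [-178.8, 89.9, 167.0]
contact_force: [0.6, 0.4, -4.3]
opening: 28.9
```

```bash
python3 - <<'E'
from g import *
s=ctrl.read_state(); print(s['t'],s['contact_force'],s['moment'],s['tool_pos'],s['opening'])
look('scene')
E
python3 - <<'E'
from m import *
w=pts('scene',(516,-36),95,24,36,150); print(rect(w))
A=np.c_[w[:,:2]-[516,-36],np.ones(len(w))]; k=np.abs(w[:,2]-np.median(w[:,2]))<5; print('base slope',np.linalg.lstsq(A[k],w[k,2],rcond=None)[0],len(w))
print('bar',np.median(pts('scene',(516,-36),60,139,153)[:,2]))
E
```

```text
13.4 [ 0.62635684  0.41794747 -4.27083471] [-0.01200252 -0.02717088 -0.01682572] [516.8565845  -36.17262619 181.57316172] 28.92737418012317
[517.1, -37.0, 86.8, 142.3, 76.2, 338.0]
base slope [ 1.42271753e-03 -6.66716471e-03  2.99846073e+01] 338
bar 146.93056284166823
```

The full weight (4.3 N) is on the gripper and the base is level to under 0.5°. I'll lift the carrier and bring it round in front of the hook.

Request:
{"fn": "carry_out", "kwargs": {
  "deltas": [
    [[0, 0, 4], [0, 0, 0], 24],
    [[0, 0, 12], [0, 0, 0], 24],
    [[0, 0, 24], [0, 0, 0], 24],
    [[0, 0, 38], [0, 0, 0], 24],
    [[0, 0, 54], [0, 0, 0], 24],
    [[0, 0, 68], [0, 0, 0], 24],
    [[0, 0, 78], [0, 0, 0], 24],
    [[0, 0, 83], [0, 0, 0], 24]
  ]
}}

```text
t: 14.25
tool_pos: [517.1, -36.2, 265.8]
tool_rot: [53.4, 90.0, 39.1]
contact_force: [0.5, 0.4, -3.8]
opening: 28.9
```

Request:
{"fn": "carry_out", "kwargs": {
  "deltas": [
    [[-2, 6, 0.4], [0, 0, 0], 24],
    [[-6, 15, 0.4], [0, 0, 0], 24],
    [[-10, 28, 0.4], [0, 0, 0], 24],
    [[-17, 47, 0.4], [0, 0, 0], 24],
    [[-26, 70, 0.4], [0, 0, 0], 24],
    [[-35, 94, 0.4], [0, 0, 0], 24],
    [[-44, 117, 0.4], [0, 0, 0], 24],
    [[-52, 140.6, 0.4], [0, 0, 0], 24]
  ]
}}

```text
t: 15.05
tool_pos: [463.3, 106.0, 264.1]
tool_rot: [-165.9, 89.8, 179.9]
contact_force: [1.6, 0.3, -3.2]
opening: 29.2
```

Request:
{"fn": "carry_out", "kwargs": {
  "deltas": [
    [[-9, 23, 0], [0, 0, 0], 24],
    [[-18, 47, 0], [0, 0, 0], 24],
    [[-26, 70, 0], [0, 0, 0], 24],
    [[-35, 94, 0], [0, 0, 0], 24],
    [[-44, 117, 0], [0, 0, 0], 24],
    [[-52, 140, 0], [0, 0, 0], 24],
    [[-60, 161, 0], [0, 0, 0], 24],
    [[-66, 178, 0], [0, 0, 0], 24]
  ]
}}

```text
t: 15.85
tool_pos: [397.0, 284.0, 264.1]
tool_rot: [-160.1, 89.8, -174.3]
contact_force: [-0.4, 0.7, -4.8]
opening: 28.9
```

Request:
{"fn": "carry_out", "kwargs": {
  "deltas": [
    [[-4, 11, 0], [0, 0, 0], 24],
    [[-7, 19, 0], [0, 0, 0], 24],
    [[-9, 24, 0], [0, 0, 0], 24],
    [[-9.4, 25.3, 0], [0, 0, 0], 24],
    [[-9.4, 25.3, 0], [0, 0, 0], 24],
    [[-9.4, 25.3, 0], [0, 0, 0], 24]
  ]
}}

```text
t: 16.45
tool_pos: [389.5, 307.2, 264.6]
tool_rot: [-166.2, 89.9, 179.5]
contact_force: [0.6, -0.5, -4.3]
opening: 28.9
```

```bash
python3 - <<'E'
from g import *
look('scene');look('top'); a,R=axis(-14.1,0)
u=np.array([np.cos(np.radians(14.1)),-np.sin(np.radians(14.1))])
for x in(-110,-55,0): go([*(np.array([495.7,280.8])+x*u),265],R)
E
python3 - <<'E'
from m import *
for n in W: print(n,'bar',rect(pts(n,(389,308),60,222,234)),'tab',rect(pts(n,(389,308),60,258,280)),'lip',rect(pts(n,(478,286),30,207,225)), 'vial',rect(pts(n,(438,295),28,165,190)))
v=C['scene'].astype(np.uint8)[40:220,260:440]; t=C['top'].astype(np.uint8)[110:270,120:280]
cv2.imwrite('pics/hook.png',np.hstack([cv2.resize(v,(400,400),interpolation=2),cv2.resize(t,(400,400),interpolation=2)])[:,:,::-1])
E
```

```text
t 16.55 shift [-0.5, 0.3, 0.4] turn [-0.0, -0.002, 0.003] F [-0.3  0.6 -4.7] pos [389.5 307.3 264.6] open 29.3
t 16.55 shift [52.9, -13.1, 0.4] turn [-0.0, -0.002, 0.003] F [-0.3  0.6 -4.7] pos [389.5 307.3 264.6] open 29.3
t 16.55 shift [106.2, -26.5, 0.4] turn [-0.0, -0.002, 0.003] F [-0.3  0.6 -4.7] pos [389.5 307.3 264.6] open 29.3
scene bar [384.7, 303.9, 74.9, 63.8, 32.7, 98.0] tab [378.3, 297.9, 72.7, 50.5, 24.3, 126.0] lip [479.3, 283.0, 19.3, 6.6, 81.2, 15.0] vial [437.2, 291.4, 32.8, 37.7, 44.1, 97.0]
top bar [361.0, 293.0, 14.2, 69.3, 43.0, 67.0] tab [364.6, 303.2, 14.7, 68.9, 68.0, 68.0] lip [479.1, 285.3, 15.3, 4.8, 76.4, 23.0] vial [437.5, 293.8, 33.7, 33.3, 36.5, 231.0]
```

View pics/hook.png

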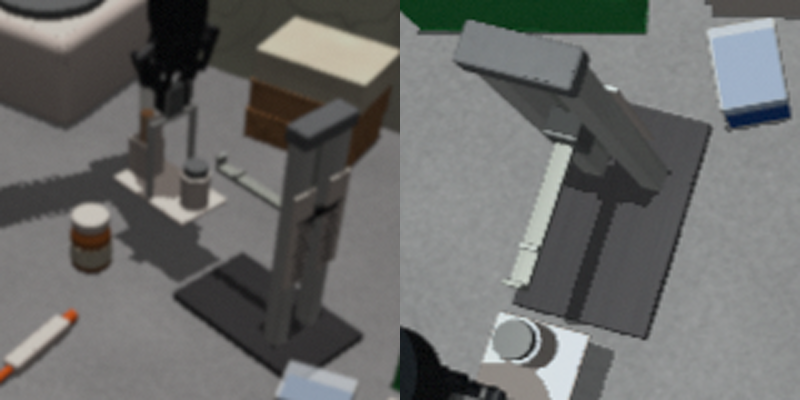

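The carrier hangs level in front of the hook: the vial is at (515,340) and the lip at (513,283) in the right crop, and they line up along the arm. Now I'll slide it forward with the bar above the lip.

Request:
{"fn": "carry_out", "kwargs": {
  "deltas": [
    [[4, -1, 0.4], [0, -0.002, 0.003], 24],
    [[12, -3, 0.4], [0, -0.002, 0.003], 24],
    [[23, -5.7, 0.4], [0, -0.002, 0.003], 24],
    [[34, -8.5, 0.4], [0, -0.002, 0.003], 24],
    [[44, -11, 0.4], [0, -0.002, 0.003], 24],
    [[51, -12.7, 0.4], [0, -0.002, 0.003], 24],
    [[52.9, -13.1, 0.4], [0, -0.002, 0.003], 24]
  ]
}}

```text
t: 17.25
tool_pos: [443.1, 294.2, 264.7]
tool_rot: [-93.5, 90.0, -107.6]
contact_force: [-0.8, 0.2, -4.5]
opening: 28.9
```

Request:
{"fn": "carry_out", "kwargs": {
  "deltas": [
    [[4, -1, 0], [0, 0, 0], 24],
    [[12, -3, 0], [0, 0, 0], 24],
    [[23, -5.7, 0], [0, 0, 0], 24],
    [[34, -8.5, 0], [0, 0, 0], 24],
    [[44, -11, 0], [0, 0, 0], 24],
    [[51, -12.7, 0], [0, 0, 0], 24],
    [[53.3, -13.4, 0], [0, 0, 0], 24],
    [[53.3, -13.4, 0], [0, 0, 0], 24]
  ]
}}

```text
t: 18.05
tool_pos: [495.8, 281.0, 264.7]
tool_rot: [-148.9, 90.0, -163.0]
contact_force: [0.2, -0.3, -4.1]
opening: 29.0
```

```bash
python3 - <<'E'
from g import *
look('scene'); a,R=axis(-14.1,0)
go([495.7,280.8,265],R)
E
python3 - <<'E'
from m import *
for n in ('scene',): print(n,'bar',rect(pts(n,(496,280),42,222,234)),'lip',rect(pts(n,(478,286),22,207,219)))
v=C['scene'].astype(np.uint8)[50:190,310:450]
cv2.imwrite('pics/over.png',cv2.resize(v,(560,560),interpolation=2)[:,:,::-1])
E
```

```text
t 18.1 shift [0.2, -0.4, 0.1] turn [-0.0, -0.0, -0.0] F [-0.2  0.6 -4.1] pos [495.5 281.2 264.9] open 28.9
scene bar [479.1, 281.4, 77.3, 49.2, 76.1, 80.0] lip [461.6, 288.3, 21.9, 10.2, 73.2, 18.0]
```

View pics/over.png

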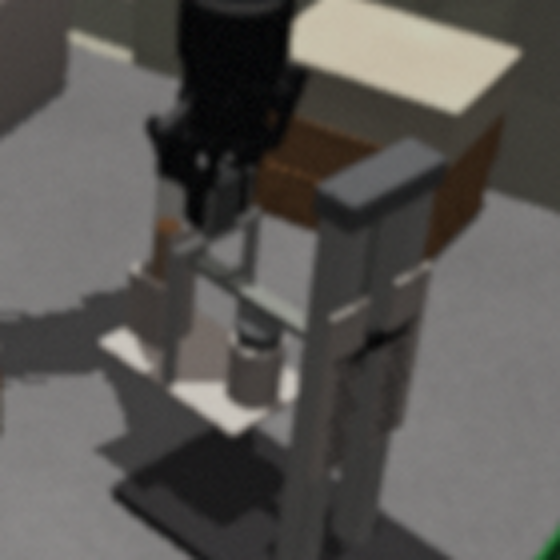

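The hook arm runs through the carrier's window, and the bar is over the seat at about (215,245) to (300,320). I'll lower it slowly.

Request:
{"fn": "carry_out", "kwargs": {
  "deltas": [
    [[0.1, -0.2, -1.5], [0, 0, 0], 24],
    [[0.2, -0.4, -4], [0, 0, 0], 24],
    [[0.2, -0.4, -7], [0, 0, 0], 24],
    [[0.2, -0.4, -10], [0, 0, 0], 24],
    [[0.2, -0.4, -13], [0, 0, 0], 24],
    [[0.2, -0.4, -15], [0, 0, 0], 24],
    [[0.2, -0.4, -16.5], [0, 0, 0], 24],
    [[0.2, -0.4, -17.5], [0, 0, 0], 24]
  ]
}}

```text
t: 18.9
tool_pos: [495.7, 280.8, 247.3]
tool_rot: [64.6, 90.0, 50.6]
contact_force: [0.4, 0.7, -3.9]
opening: 29.2
```

Request:
{"fn": "carry_out", "kwargs": {
  "deltas": [
    [[0, 0, -1], [0, 0, 0], 24],
    [[0, 0, -2], [0, 0, 0], 24],
    [[0, 0, -3], [0, 0, 0], 24],
    [[0, 0, -4], [0, 0, 0], 24],
    [[0, 0, -5], [0, 0, 0], 24],
    [[0, 0, -6], [0, 0, 0], 24],
    [[0, 0, -7.2], [0, 0, 0], 24],
    [[0, 0, -8.4], [0, 0, 0], 24]
  ]
}}

```text
t: 19.7
tool_pos: [495.7, 280.8, 239.0]
tool_rot: [55.6, 90.0, 41.5]
contact_force: [0.1, -1.2, -3.5]
opening: 29.0
```

Request:
{"fn": "carry_out", "kwargs": {
  "deltas": [
    [[0, 0, -1.2], [0, 0, 0], 24],
    [[0, 0, -2.4], [0, 0, 0], 24],
    [[0, 0, -3.6], [0, 0, 0], 24],
    [[0, 0, -4.8], [0, 0, 0], 24],
    [[0, 0, -6], [0, 0, 0], 24],
    [[0, 0, -7.2], [0, 0, 0], 24],
    [[0, 0, -8.4], [0, 0, 0], 24],
    [[0, 0, -9.6], [0, 0, 0], 24]
  ]
}}

```text
t: 20.5
tool_pos: [495.7, 280.8, 229.5]
tool_rot: [46.8, 90.0, 32.8]
contact_force: [0.6, 0.2, -3.0]
opening: 29.0
```

```bash
python3 - <<'E'
from g import *
s=ctrl.read_state(); print(s['t'],s['contact_force'],s['moment'],s['tool_pos'])
look('scene')
E
python3 - <<'E'
from m import *
a=pts('scene',(580,259),22,170,206); print('arm z near post',np.percentile(a[:,2],[10,50,90]) if len(a) else 0,len(a))
E
```

```text
20.5 [ 0.56648299  0.23490969 -2.98550357] [-0.02761321  0.1278502   0.03455356] [495.71477465 280.78432566 229.48983552]
arm z near post [181.95786937 186.42700055 188.33682993] 45
```

The hook is taking the load: the arm is down about 12 mm and the gripper's share has dropped from 4.2 N to 3.0 N. I'll keep lowering.

Request:
{"fn": "carry_out", "kwargs": {
  "deltas": [
    [[0, 0, -1.2], [0, 0, 0], 24],
    [[0, 0, -2.4], [0, 0, 0], 24],
    [[0, 0, -3.6], [0, 0, 0], 24],
    [[0, 0, -4.8], [0, 0, 0], 24],
    [[0, 0, -6], [0, 0, 0], 24],
    [[0, 0, -7.2], [0, 0, 0], 24],
    [[0, 0, -8.4], [0, 0, 0], 24],
    [[0, 0, -9.6], [0, 0, 0], 24]
  ]
}}

```text
t: 21.35
tool_pos: [495.7, 280.8, 219.9]
tool_rot: [46.5, 90.0, 32.5]
contact_force: [-0.3, 0.0, -1.6]
opening: 29.6
```

Request:
{"fn": "carry_out", "kwargs": {
  "deltas": [
    [[0, 0, -1.2], [0, 0, 0], 24],
    [[0, 0, -2.4], [0, 0, 0], 24],
    [[0, 0, -3.6], [0, 0, 0], 24],
    [[0, 0, -4.6], [0, 0, 0], 24],
    [[0, 0, -5.6], [0, 0, 0], 24],
    [[0, 0, -6.6], [0, 0, 0], 24],
    [[0, 0, -7.6], [0, 0, 0], 24],
    [[0, 0, -8.6], [0, 0, 0], 24]
  ]
}}

```text
t: 22.15
tool_pos: [495.7, 280.8, 211.3]
tool_rot: [48.0, 90.0, 33.9]
contact_force: [-0.1, -0.6, -1.0]
opening: 29.3
```

Request:
{"fn": "carry_out", "kwargs": {
  "deltas": [
    [[0, 0, -1], [0, 0, 0], 24],
    [[0, 0, -2], [0, 0, 0], 24],
    [[0, 0, -3], [0, 0, 0], 24],
    [[0, 0, -4], [0, 0, 0], 24],
    [[0, 0, -4], [0, 0, 0], 24],
    [[0, 0, -4], [0, 0, 0], 24],
    [[0, 0, -4], [0, 0, 0], 24]
  ]
}}

```text
t: 22.85
tool_pos: [495.7, 280.8, 207.4]
tool_rot: [50.8, 90.0, 36.7]
contact_force: [-0.9, 0.4, -0.6]
opening: 29.2
```

```bash
python3 - <<'E'
from g import *
for i in range(4): look('scene'); s=ctrl.read_state(); print(s['t'],s['contact_force'].round(2),s['moment'].round(3),s['tool_pos'])
E
python3 - <<'E'
from m import *
a=pts('scene',(580,259),22,140,206); print('arm z near post',np.percentile(a[:,2],[10,50,90]) if len(a) else 0,len(a))
E
```

```text
22.9 [-0.48  0.9  -0.39] [-0.029  0.155 -0.018] [495.72528663 280.77893138 207.34883998]
22.95 [-0.53 -0.06  0.15] [-0.157  0.097  0.011] [495.70539538 280.8005317  207.35333144]
23.0 [-0.92 -0.37  0.  ] [-0.115  0.119  0.083] [495.7175267  280.80620093 207.35211811]
23.05 [-0.05  0.68 -0.39] [-0.031  0.183 -0.037] [495.72018276 280.78883938 207.29858754]
arm z near post [160.78885951 163.77537559 166.41671617] 46
```

Request:
{"fn": "carry_out", "kwargs": {
  "deltas": [
    [[0, 0, -0.8], [0, 0, 0], 24],
    [[0, 0, -1.6], [0, 0, 0], 24],
    [[0, 0, -2.4], [0, 0, 0], 24],
    [[0, 0, -3], [0, 0, 0], 24],
    [[0, 0, -3], [0, 0, 0], 24],
    [[0, 0, -3], [0, 0, 0], 24]
  ]
}}

```text
t: 23.65
tool_pos: [495.7, 280.8, 204.3]
tool_rot: [39.6, 90.0, 25.6]
contact_force: [0.7, 0.2, -0.7]
opening: 28.9
```

```bash
python3 - <<'E'
from g import *
F=[];M=[]
for i in range(8): look('top' if i%2 else 'scene'); s=ctrl.read_state(); F.append(s['contact_force']);M.append(s['moment'])
print(s['t'],np.mean(F,0).round(2),np.mean(M,0).round(3),s['tool_pos'],s['opening'])
E
python3 - <<'E'
from m import *
u=np.array([np.cos(np.radians(14.1)),-np.sin(np.radians(14.1))]);v=np.array([-u[1],u[0]])
def l(p): d=p[:,:2]-[495.7,280.8]; return np.c_[d@u,d@v,p[:,2]]
a=pts('scene',(580,259),22,140,206); print('arm z near post',np.percentile(a[:,2],[10,50,90]),len(a))
for n in W:
    q=l(pts(n,(495.7,280.8),60,155,178))
    b=q[(np.abs(q[:,0])<32)]
    for lo in range(-42,42,7):
        k=b[(b[:,1]>=lo)&(b[:,1]<lo+7)]
        if len(k): print(n,'y',lo,len(k),'x',k[:,0].min().round(1),np.median(k[:,0]).round(1),k[:,0].max().round(1),'z',np.median(k[:,2]).round(1),k[:,2].max().round(1))
E
```

```text
24.05 [-0.22 -0.62  0.  ] [-0.102  0.079  0.002] [495.70113512 280.80142717 204.3034964 ] 29.02473266870712
arm z near post [157.57148353 161.81620677 164.08779591] 46
scene y -42 14 x -3.2 3.8 7.6 z 166.2 171.1
scene y -35 8 x -3.7 3.5 5.3 z 170.5 173.9
scene y -28 5 x -3.0 1.2 5.5 z 170.6 173.6
scene y -21 7 x -3.0 2.3 6.5 z 168.6 176.1
scene y -14 20 x -13.3 7.2 30.9 z 164.0 171.3
scene y -7 26 x -19.5 12.1 30.4 z 162.4 177.4
scene y 0 21 x 2.8 18.4 31.1 z 163.6 177.8
scene y 7 6 x 4.4 6.5 29.4 z 166.8 175.5
scene y 14 5 x 3.2 4.6 7.1 z 169.3 171.8
scene y 21 3 x 4.5 4.6 7.0 z 168.1 171.2
scene y 28 10 x -1.9 3.2 5.6 z 163.7 172.2
scene y 35 8 x -2.6 3.4 6.7 z 168.0 172.7
top y -42 24 x -5.4 -1.1 4.4 z 168.9 173.7
top y -35 3 x -4.0 -2.0 2.8 z 169.7 170.0
top y -14 12 x -18.5 -15.3 31.4 z 161.8 175.0
top y -7 40 x -19.4 20.5 31.7 z 161.1 176.7
top y 0 27 x -19.7 -12.5 31.5 z 162.5 177.6
top y 7 5 x -18.2 27.0 31.8 z 160.8 174.8
```

The bar is seated between the lip and the stop (x ≈ 0). The hook is down about 38 mm and the gripper carries about 0 N. Now a slow release.

Request:
{"fn": "carry_out", "kwargs": {
  "deltas": [
    [[0, 0, 0], [0, 0, 0], 29.5],
    [[0, 0, 0], [0, 0, 0], 30],
    [[0, 0, 0], [0, 0, 0], 30.5],
    [[0, 0, 0], [0, 0, 0], 31],
    [[0, 0, 0], [0, 0, 0], 32],
    [[0, 0, 0], [0, 0, 0], 34],
    [[0, 0, 0], [0, 0, 0], 38],
    [[0, 0, 0], [0, 0, 0], 42]
  ],
  "squeeze": 20
}}

```text
t: 24.85
tool_pos: [495.7, 280.8, 204.3]
tool_rot: [53.5, 90.0, 39.5]
contact_force: [-0.1, 0.4, -0.1]
opening: 42.0
```

Request:
{"fn": "carry_out", "kwargs": {
  "deltas": [
    [[0, 0, 0], [0, 0, 0], 48],
    [[0, 0, 0], [0, 0, 0], 48],
    [[0, 0, 0], [0, 0, 0], 48]
  ]
}}

```text
t: 25.15
tool_pos: [495.7, 280.8, 204.3]
tool_rot: [62.4, 90.0, 48.3]
contact_force: [0.6, 0.1, -0.3]
opening: 48.5
```

```bash
cat > chk.py <<'E'
from m import *
u=np.array([np.cos(np.radians(14.1)),-np.sin(np.radians(14.1))]);v=np.array([-u[1],u[0]])
a=pts('scene',(580,259),22,140,206); print('arm z near post',np.percentile(a[:,2],[10,50,90]),len(a))
for n in W:
    q=pts(n,(495.7,280.8),110,42,60,150); d=q[:,:2]-[495.7,280.8]; A=np.c_[d@u,d@v,np.ones(len(d))]
    if len(q)>20:
        k=np.abs(q[:,2]-np.median(q[:,2]))<5; print(n,'base plane slope x,y, z',np.linalg.lstsq(A[k],q[k,2],rcond=None)[0].round(4),k.sum())
E
python3 - <<'E'
from g import *
look('top');look('scene');s=ctrl.read_state();print(s['t'],s['contact_force'].round(2),s['opening'],s['tool_pos'])
E
python3 chk.py
```

```text
25.25 [0.08 1.06 0.28] 47.87344418075927 [495.68709657 280.76619353 204.25631376]
arm z near post [156.78550643 161.16301051 163.8267593 ] 44
scene base plane slope x,y, z [ 6.59000e-02 -1.97000e-02  5.24431e+01] 121
top base plane slope x,y, z [5.3300e-02 7.3000e-03 5.2505e+01] 381
```

Request:
{"fn": "carry_out", "kwargs": {
  "deltas": [
    [[0, 0, 3], [0, 0, 0], 48],
    [[0, 0, 10], [0, 0, 0], 48],
    [[0, 0, 22], [0, 0, 0], 48],
    [[0, 0, 40], [0, 0, 0], 48],
    [[0, 0, 65], [0, 0, 0], 48],
    [[0, 0, 90], [0, 0, 0], 48],
    [[0, 0, 110], [0, 0, 0], 48],
    [[0, 0, 120], [0, 0, 0], 48]
  ]
}}

```text
t: 26.05
tool_pos: [496.3, 281.0, 327.5]
tool_rot: [49.2, 89.7, 35.1]
contact_force: [0.1, 0.6, 0.0]
opening: 48.2
```

Request:
{"fn": "carry_out", "kwargs": {
  "deltas": [
    [[-20, 0, 0], [0, 0, 0], 48],
    [[-55, 0, 0], [0, 0, 0], 48],
    [[-95, 0, 0], [0, 0, 0], 48],
    [[-130, -20, 0], [0, 0, 0], 48],
    [[-160, -50, 0], [0, 0, 0], 48],
    [[-180, -80, 0], [0, 0, 0], 48],
    [[-190, -100, 0], [0, 0, 0], 48],
    [[-190, -100, 0], [0, 0, 0], 48]
  ]
}}

```text
t: 26.85
tool_pos: [304.6, 179.0, 325.4]
tool_rot: [69.2, 89.8, 55.1]
contact_force: [0.6, 0.6, 0.6]
opening: 47.9
```

```bash
for i in 1 2 3; do python3 - <<'E'
from g import *
look('top');look('scene');look('scene');s=ctrl.read_state();print(s['t'],s['contact_force'].round(2))
E
python3 chk.py; done
python3 -c "
from m import *
v=C['scene'].astype(np.uint8)[40:360,150:450]; t=C['top'].astype(np.uint8)[110:310,130:330]
cv2.imwrite('pics/fin.png',np.hstack([cv2.resize(v,(400,427),interpolation=2),cv2.resize(t,(400,427),interpolation=2)])[:,:,::-1])"
```

```text
27.0 [-0.32 -0.18 -0.71]
arm z near post [157.44982256 161.1744494  162.51740674] 44
scene base plane slope x,y, z [ 5.7700e-02 -7.5000e-03  5.2456e+01] 222
top base plane slope x,y, z [5.74000e-02 3.10000e-03 5.19262e+01] 664
27.15 [-0.32  1.39 -0.62]
arm z near post [155.97350876 161.31154673 163.53931644] 45
scene base plane slope x,y, z [ 5.59000e-02 -4.40000e-03  5.25849e+01] 229
top base plane slope x,y, z [5.58000e-02 2.60000e-03 5.19676e+01] 672
27.3 [ 0.42  0.06 -0.49]
arm z near post [156.68992467 161.16170336 163.0879443 ] 46
scene base plane slope x,y, z [ 5.750e-02 -4.500e-03  5.264e+01] 229
top base plane slope x,y, z [ 5.8500e-02 -9.0000e-04  5.1815e+01] 674
```

View pics/fin.png

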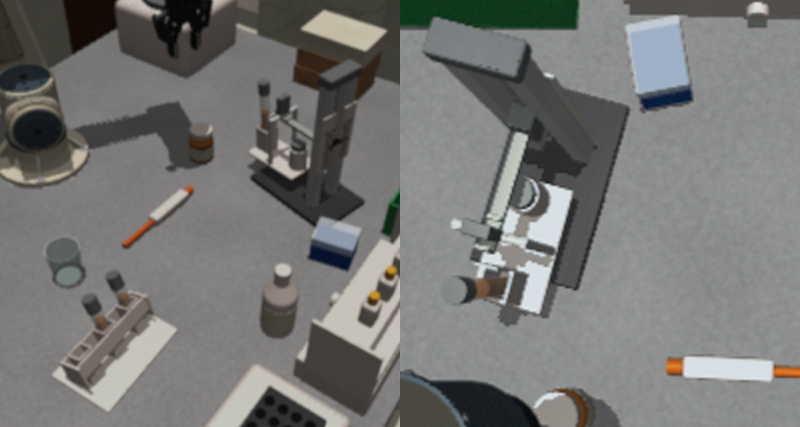

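The carrier hangs on the hook with the tube upright in its cup, and the arm is clear. The short tubes and bystanders shown are where they were. Height and slope haven't changed over three looks, so I'm handing in.

```bash
python3 -c "
from bench import ctrl
print(ctrl.hand_in())"
```

```text
the job is handed in; nothing more can be done
None
```

I put the long tube in the carrier's cup and hung the loaded carrier on the balance hook. I let go, moved the arm clear and handed the job in at about 27 s.

**Tube:** I slipped its foot about 12 mm into the cup at a slant of 0.35 rad, top leaning away from the handle, and felt no contact. I then straightened it and let it down to the bottom. Its cap top measured z ≈ 175.5 mm against 177 mm nominal, and the carrier had not moved.

**Carrier:** I lifted it by the tab and it stayed level to under 0.5°. I lowered it onto the hook at about 12 mm/s and let go once the gripper carried about 0 N.

**Last checks:**
- **Hook:** it is down about 38 mm. Three looks over 0.3 s after release showed its height and the carrier's slope unchanged to within about 0.3 mm and 0.2°.
- **Bar:** just before release it lay between the lip and the stop.
- **Bench:** the short tubes and the bystanders in the last picture looked undisturbed. I did not measure their positions.

**Off nominal:** hanging free, the carrier leans about 3.3° toward the tube side. It was level in the grip, so I take this to be its own balance rather than a swing.

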